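Level the collar balance

TASK

The two platforms of the bench balance carry four steel collars, three on one side and one on the other. Move the one right collar across to a free pin of the other platform, so that both platforms come to rest level, every collar fully down on a pin. Work gently: never load either platform with more than about 25 N in all, and leave the things lying around alone.

Things in the scene. Friction and masses are not known exactly. Their poses are not given: they have to be found in the camera images.
- balance: Fixed base of the balance: red housing 150 (x) by 340 (y) by 48 mm high; origin under its centre on the bench. Stems of the two platforms at y = +110 and -110 mm. Platforms never tilt: each rides straight up and down, 10 mm either way of level; the other moves as far the opposite way. They yield softly (0.14 N per mm plus the loads' difference in weight) up to a hard stop.
- level_bar (a point): Centre of the top of a short dark fixed bar (24 mm wide in y, 70 mm long in x) between the platforms, 85 mm above the bench: the height of both platforms' upper faces when they are level.
- pan_a: Aluminium platform that starts with three collars, one per pin; left or right by chance. 200 x 80 x 6 mm, no rim. Origin: centre of its upper face; z up, x along its row of three pins at x = -65, 0, +65 mm (y = 0). Both platforms alike. Pins: upright posts 14 mm in diameter, 24 mm tall, 1.5 mm bevel on top. It starts straight; it too can swivel like pan_b.
- pan_b: Same platform, starting with one collar, on its middle pin; outer pins free. Its plate, with the pins, has been swivelled about its centre by up to 0.17 rad either way. The pose given here is the stem's and leaves the swivel out: an outer pin is up to 11 mm off along y, to be found by feel. The swivel is stiff: gives at about 4 N sideways on an outer pin.
- a_near (a point): Nominal foot of the near (-x) outer pin of pan_a, on the platform's upper face, 65 mm from its centre; it does not follow the swivel, so the real pin may be up to 11 mm to either side.
- a_far (a point): Nominal foot of the far (+x) outer pin of pan_a, on the platform's upper face, 65 mm from its centre; it does not follow the swivel, so the real pin may be up to 11 mm to either side.
- b_near (a point): Nominal foot of the near (-x) outer pin of pan_b, on the platform's upper face, 65 mm from its centre; it does not follow the swivel, so the real pin may be up to 11 mm to either side.
- b_far (a point): Nominal foot of the far (+x) outer pin of pan_b, on the platform's upper face, 65 mm from its centre; it does not follow the swivel, so the real pin may be up to 11 mm to either side.
- collar_12: Plain steel collar (ring), 12 mm tall, outside diameter 38 mm, bore 16 mm straight through, about 88 g (within 3 %). Origin: centre of its underside; z up along the bore. Starts fully down on a pin.
- collar_24: Plain steel collar (ring), 24 mm tall, outside diameter 38 mm, bore 16 mm straight through, about 176 g (within 3 %). Origin: centre of its underside; z up along the bore. Starts fully down on a pin.
- collar_36: Plain steel collar (ring), 36 mm tall, outside diameter 38 mm, bore 16 mm straight through, about 264 g (within 3 %). Origin: centre of its underside; z up along the bore. Starts fully down on a pin.
- collar_48: Plain steel collar (ring), 48 mm tall, outside diameter 38 mm, bore 16 mm straight through, about 352 g (within 3 %). Origin: centre of its underside; z up along the bore. Starts fully down on a pin.
- press_knob: Bystander: black plastic knob, 52 mm in diameter, 36 mm tall, standing on the bench. Origin: centre of its underside.
- tape_roll: Bystander: empty cardboard roll lying flat, 96 mm across, 25 mm tall. Origin: centre of its underside.
- screwdriver: Bystander: screwdriver lying on the bench along its x axis.

How it is judged (in metres and radians):
On the way:
1. a collar is lifted clear of its pin (height (world z) of any of collar_12, collar_24, collar_36, collar_48 above 0.125 m), for 0.1 s.
At the end, for the whole second after the job is handed in: The two platforms' upper faces are at the same height within 6 mm; all four collars are upright, each on a pin of either platform (underside within 14 mm of the pin's nominal foot) and down (underside below 90.5 mm), and at rest (z of pan_a in the frame of pan_b between -0.006 and 0.006 m and (distance between collar_12 and pan_a below 0.014 m or distance between collar_12 and a_near below 0.014 m or distance between collar_12 and a_far below 0.014 m or distance between collar_12 and pan_b below 0.014 m or distance between collar_12 and b_near below 0.014 m or distance between collar_12 and b_far below 0.014 m) and (distance between collar_24 and pan_a below 0.014 m or distance between collar_24 and a_near below 0.014 m or distance between collar_24 and a_far below 0.014 m or distance between collar_24 and pan_b below 0.014 m or distance between collar_24 and b_near below 0.014 m or distance between collar_24 and b_far below 0.014 m) and (distance between collar_36 and pan_a below 0.014 m or distance between collar_36 and a_near below 0.014 m or distance between collar_36 and a_far below 0.014 m or distance between collar_36 and pan_b below 0.014 m or distance between collar_36 and b_near below 0.014 m or distance between collar_36 and b_far below 0.014 m) and (distance between collar_48 and pan_a below 0.014 m or distance between collar_48 and a_near below 0.014 m or distance between collar_48 and a_far below 0.014 m or distance between collar_48 and pan_b below 0.014 m or distance between collar_48 and b_near below 0.014 m or distance between collar_48 and b_far below 0.014 m) and height (world z) of each of collar_12, collar_24, collar_36, collar_48 below 0.0905 m and angle between each of collar_12, collar_24, collar_36, collar_48's own z axis and vertical below 0.06 rad and linear speed of each of collar_12, collar_24, collar_36, collar_48 below 0.02 m/s); the robot touches nothing.
It fails at once if platform pan_a is loaded with more than 25 N in all (contact force between pan_a and anything else above 25 N).
It fails at once if platform pan_b is loaded with more than 25 N in all (contact force between pan_b and anything else above 25 N).
It fails at once if the press_knob is disturbed (moved over 30 mm) (distance of press_knob from where it was at the start of the episode above 0.03 m).
It fails at once if the tape_roll is disturbed (moved over 30 mm) (distance of tape_roll from where it was at the start of the episode above 0.03 m).
It fails at once if the screwdriver is disturbed (moved over 30 mm) (distance of screwdriver from where it was at the start of the episode above 0.03 m).
It also fails if it takes over 69 s, if anything falls off the work surface, if the arm or the gripper's body presses on something with over 40 N, if the wrist force passes 120 N, or if a joint passes its speed limit or range.

ROBOT

A 6-joint arm with a two-finger parallel gripper is mounted at the origin on the work surface. World frame = base frame: x ahead of the robot, y to its left, z up, the work surface at z = 0. Lengths are in m, angles in degrees, forces in N, time in s.
With the tool pointing down it reaches from about 0.4 to 0.825 m from the base axis. Payload 7 kg.
Tool frame: the origin (TCP) lies midway between the tips of the shut fingers; the grasp point (between the pads) lies r.tcp_to_grasp behind it (r.tcp_to_grasp is the distance from the TCP to the grasp point, in m); x points along the fingers, y is the direction in which the jaws open and shut, and the axes are right-handed (so a half turn about x gives the same grasp; the last joint's range is limited). The gripper opens to 88 mm and grips with 3 to 60 N. Pads are 19 mm wide; open, the fingers measure 130 mm over their backs; the gripper's body (78 mm by 193 mm) begins 47 mm behind the grasp point.
Start: joints at [89.559, 20.546, 0.682, 0, -70.136, -16.507], TCP at [0.197, 0.646, 0.227] pointing down, gripper open.
Joint ranges: [-176.03, 176.03], [-82.01, 121.73], [-58.28, 71.71], [-173.87, 95.51], [-174.79, -0.11], [-173.66, 173.66]. Speed limits (degrees/s): [136.94, 136.94, 172.46, 180, 180, 180].

INTERFACE

Orientations are given as [roll, pitch, yaw] about the fixed x, y, z axes, in that order (R = Rz(yaw) Ry(pitch) Rx(roll)).
In Python, from plant import r gives the robot as it stands.
- The arm moves only by the tool carry_out, never from a script. Its argument "moves" is a list of rows, each a list of 7 numbers: the shift along the world's x, y, z in mm, then the turn, a rotation vector about the world's x, y, z in rad, then the opening in per cent of the stroke, from 0 (shut) to 100 (fully open). In form: [[x, y, z, wx, wy, wz, claw], ...]. A call has 1 to 5 rows; each row is the pose to reach, as a shift and turn from the pose commanded when the call began; what a row does not reach only later rows make up. A row lasts 1/10 s, in which the tool goes at most 50 mm and 8.59 degrees, less where a joint would pass 70% of its speed; a pose out of reach is approached as far as the arm can. A call with a gripper value outside its range is refused whole. The fingers move at their own pace and stop on an object; "squeeze" is the grip in N (left out, the last holds). Time passes only in rows, so rows that repeat a pose let the fingers close. It gives the time, the measured TCP pose, the force and the opening at its end, in the units of the state.
- r.get_state(): the state, without advancing time (a new reading comes with each control period).
- r.capture(name): name is "scene" or "top"; returns the picture (420x560x3 uint8, blue, green, red); there is no depth.
- r.camera_params(name): a dict with "K" (3x3 intrinsics, pixels), "rvec" (rotation vector, rad) and "tvec" (3), from world to camera coordinates, as OpenCV has them. Camera axes: x right, y down, z forward; pixel columns grow to the right and rows downward; lengths in m; the calibration is good to about 2 mm. A picture is of the moment at which its call begins. camera_params takes no time and is no camera call.
- r.close_job(): hands the job in, once; it reports no verdict.
The state is a dict: "time_s": time; "joints": joint angles; "qd": joint speeds; "joint_torque": joint torques, N m; "tcp_pos": TCP position; "eef_rot": TCP orientation; "contact_force": force on the tool from outside, world axes, zero at the start; "moment": the same for the moment, N m; "gripper_width": finger opening in m.
Only numpy, scipy, OpenCV 4.12 (cv2) and the standard library are available. Lean on these libraries where they do the work, as an engineer would, in place of code of your own. Each camera call takes 0.05 s, during which the arm holds its last target. There are 200 camera calls.

## Working session

There is one attempt and no reset: what is moved stays moved. The work goes in short steps, Python scripts to look and compute and a tool call to move; the robot and the scene stay as the last step left them, time stands still between calls to the robot, and variables do not carry over. Pictures are saved under pics/ and viewed, about 8 in all and at most 12, crops included, and the job is handed in when it is done.

Besides the shell and the picture viewer there is one more tool, called after ">>>" in YAML: its name, and indented under it one key for each argument. carry_out: Moves the arm, as the interface text tells. Its arguments: {"type":"object","properties":{"moves":{"type":"array"},"squeeze":{"type":"number"}},"required":["moves"]}

```bash
mkdir -p pics; ls
cat > h.py <<'E'
import numpy as np, cv2
from plant import r
def cam(n):
    p=r.camera_params(n); R=cv2.Rodrigues(np.array(p["rvec"],float))[0]
    return np.array(p["K"],float),R,np.array(p["tvec"],float).ravel()
def ray(n,u,v,z):
    K,R,t=cam(n); d=R.T@np.linalg.solve(K,[u,v,1.]); c=-R.T@t
    return c+d*(z-c[2])/d[2]
def px(n,P):
    K,R,t=cam(n); q=K@(R@np.array(P,float)+t); return q[:2]/q[2]
E
python3 - <<'E'
from h import *
for n in("scene","top"):
    cv2.imwrite(f"pics/{n}0.png",r.capture(n)); K,R,t=cam(n); print(n,K[0,0],-R.T@t)
s=r.get_state(); print(s["tcp_pos"],s["eef_rot"],s["gripper_width"],r.tcp_to_grasp,s["contact_force"])
E
```

```text
pics
scene 379.4812182067013 [ 1.08744933 -0.47617819  0.61176167]
top 442.38560632546745 [ 0.39108001 -0.02308655  1.16174073]
[0.19667606 0.64524837 0.22572283] [  96.74306922   89.91423915 -100.21104826] 0.0874766117491456 0.0188 [ 0.92558346  0.65009645 -0.10590223]
```

View pics/top0.png

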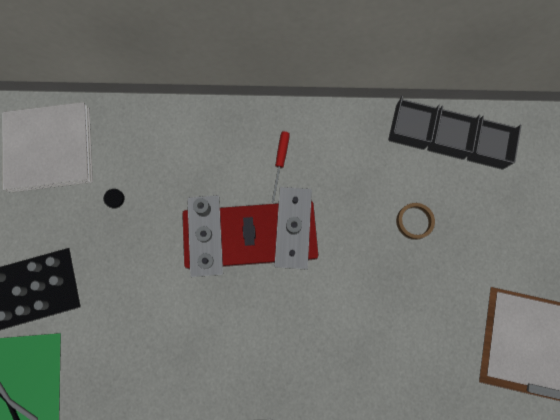

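View pics/scene0.png

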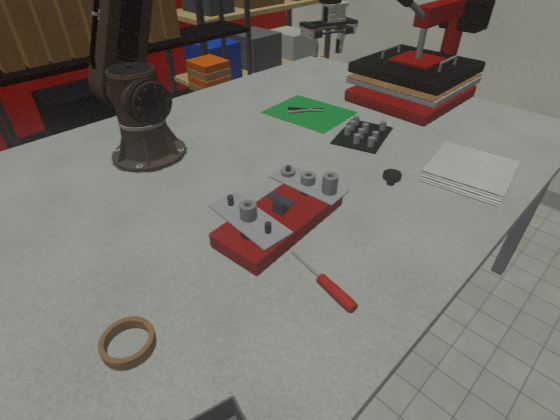

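The top view shows pan_a on the left (+y) with three collars at about (201,206), (203,234) and (205,261). Pan_b is on the right with one collar at (294,225) and free pins at (295,200) and (292,253). The next step is to zoom in and judge the collar heights.

Run:
```python
from h import *
t=cv2.imread("pics/top0.png"); s=cv2.imread("pics/scene0.png")
a=cv2.resize(t[180:285,175:325],None,fx=5,fy=5,interpolation=cv2.INTER_CUBIC)
b=cv2.resize(s[155:275,200:355],None,fx=5,fy=5,interpolation=cv2.INTER_CUBIC)
cv2.imwrite("pics/a.png",a); cv2.imwrite("pics/b.png",b)
# red housing corners rays on z=.048
hsv=cv2.cvtColor(t,cv2.COLOR_BGR2HSV); m=((hsv[...,1]>150)&((hsv[...,0]<10)|(hsv[...,0]>170))).astype(np.uint8); m[:, :175]=0; m[:195]=0;m[:,325:]=0
p=np.argwhere(m)[:,::-1].astype(np.float32); rc=cv2.minAreaRect(p); print(rc)
for c in cv2.boxPoints(rc): print(c, ray("top",*c,0.048).round(4))
```

```text
((249.06173706054688, 234.3029327392578), (57.36897659301758, 132.7616424560547), 85.60128784179688)
[180.67644 210.79413] [0.6234 0.222  0.048 ]
[313.04703 200.61176] [ 0.6578 -0.1186  0.048 ]
[317.44702 257.81174] [ 0.51   -0.1302  0.048 ]
[185.07645 267.9941 ] [0.4772 0.2015 0.048 ]
```

View pics/a.png

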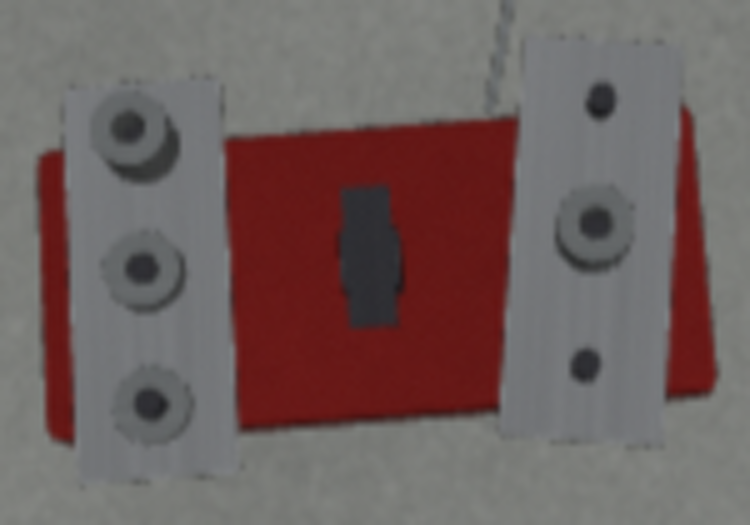

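View pics/b.png

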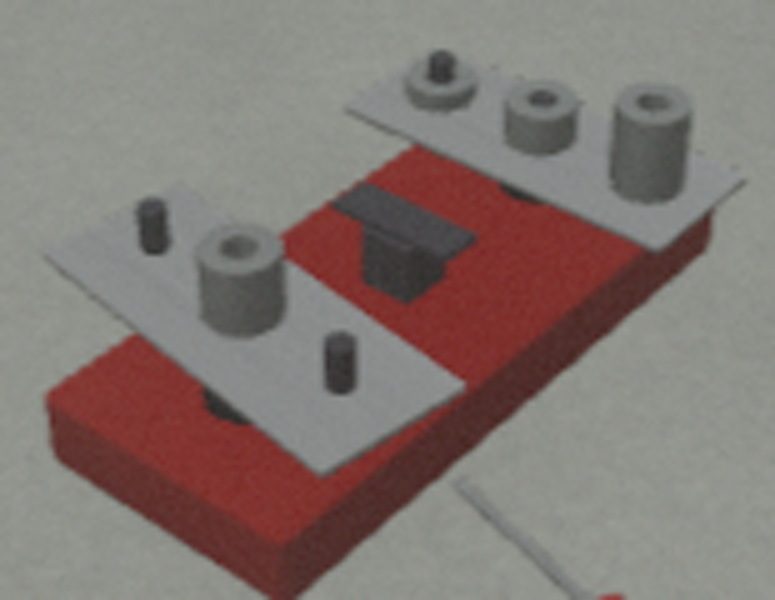

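Heights as seen in the scene view: pan_a carries 12 (near), 24 (middle) and 48 (far), and pan_b carries 36 in the middle. So 24 goes to pan_b, making 12+48 = 24+36. Next I measure the pin positions to subpixel accuracy in both views.

```bash
cat >> h.py <<'E'
def blob(g,u,v,h=6,thr=None):
    u,v=int(round(u)),int(round(v)); w=g[v-h:v+h+1,u-h:u+h+1].astype(float)
    w=cv2.resize(w,None,fx=8,fy=8,interpolation=cv2.INTER_LINEAR)
    t=thr or (w.min()+np.median(w))/2
    n,l,st,c=cv2.connectedComponentsWithStats((w<t).astype(np.uint8))
    k=min(range(1,n),key=lambda i:np.hypot(*(c[i]-8*h-4)) - st[i,4]*0.02)
    return (c[k]+.5)/8-.5+[u-h,v-h], st[k,4]/64
def tri(pa,pb):
    M=[];b=[]
    for n,(u,v) in(("top",pa),("scene",pb)):
        K,R,t=cam(n); d=R.T@np.linalg.solve(K,[u,v,1.]); d/=np.linalg.norm(d); c=-R.T@t
        A=np.eye(3)-np.outer(d,d); M.append(A); b.append(A@c)
    return np.linalg.lstsq(np.vstack(M),np.hstack(b),rcond=None)[0]
E
python3 - <<'E'
from h import *
T=cv2.imread("pics/top0.png",0); S=cv2.imread("pics/scene0.png",0)
f=lambda p,x,y:(p[0]+x/5,p[1]+y/5)
top={"bfar":(600,100,.107),"bnear":(585,366,.107),"bmid36":(596,222,.119),"a24":(142,268,.099),"a12":(150,404,.093),"bar":(370,256,.085)}
sc={"bfar":(340,362,.107),"bnear":(152,226,.107),"a24":(543,98,.099),"a12":(441,66,.093),"bmid36":(240,246,.13)}
for k,(x,y,z) in top.items():
    c,a=blob(T,*f((175,180),x,y),h=9 if k=="bar" else 5); P=ray("top",*c,z)
    out=[k,c.round(2),round(a,1),(P*1e3).round(1)]
    if k in sc:
        x,y,zz=sc[k]; c2,a2=blob(S,*f((200,155),x,y),h=6 if "b"==k[0] else 4); out+=[c2.round(2),round(a2,1),(ray("scene",*c2,zz)*1e3).round(1),(tri(c,c2)*1e3).round(1)]
    print(*out)
s=r.get_state(); 
from scipy.spatial.transform import Rotation as Ro
print(Ro.from_euler("xyz",s["eef_rot"],degrees=True).as_matrix().round(3))
E
```

```text
bfar [294.74 199.87] 29.5 [644.6 -68.7 107. ] [267.55 227.6 ] 59.2 [644.6 -71.2 107. ] [644.2 -69.5 106. ]
bnear [291.6  252.65] 29.9 [514.7 -62.8 107. ] [230.21 200.11] 55.2 [514.5 -64.7 107. ] [514.3 -63.5 106.5]
bmid36 [293.72 224.14] 31.3 [581.9 -66.4 119. ] [246.98 204.12] 21.0 [577.3 -67.3 130. ] [578.9 -67.  131. ]
a24 [202.96 233.21] 30.6 [558.3 153.   99. ] [307.98 174.32] 12.4 [557.8 151.5  99. ] [557.9 152.5  98.7]
a12 [204.72 260.47] 30.2 [492.8 146.1  93. ] [287.78 168.45] 23.7 [495.  143.1  93. ] [492.7 146.1  90.9]
bar [254.75 235.7 ] 7.9 [557.1  27.6  85. ]
[[-0.    -0.292 -0.957]
 [-0.001 -0.957  0.292]
 [-1.     0.001 -0.   ]]
```

>>> carry_out:
  moves:
    - [27,-37,0,0,0,0.08,100]
    - [54,-74,0,0,0,0.16,100]
    - [81,-111,0,0,0,0.24,90]
    - [108,-148,0,0,0,0.32,80]
    - [135,-185,0,0,0,0.395,75]
  squeeze: 20

```text
time_s: 0.6
tcp_pos: [0.3324, 0.4589, 0.2263]
eef_rot: [55.4, 90.0, -118.7]
contact_force: [0.7, 0.3, 0.6]
gripper_width: 0.0697
```

>>> carry_out:
  moves:
    - [27,-37,0,0,0,0,75]
    - [54,-74,0,0,0,0,75]
    - [81,-111,0,0,0,0,75]
    - [108,-148,0,0,0,0,75]
    - [135,-185,0,0,0,0,75]

```text
time_s: 1.1
tcp_pos: [0.4674, 0.2739, 0.2265]
eef_rot: [-19.4, 90.0, 166.3]
contact_force: [1.7, 0.2, 0.6]
gripper_width: 0.0661
```

>>> carry_out:
  moves:
    - [30,-40,0,0,0,0,75]
    - [60,-81,0,0,0,0,75]
    - [91,-122,0,0,0,0,75]
    - [91,-122,0,0,0,0,75]
    - [91,-122,0,0,0,0,75]

```text
time_s: 1.6
tcp_pos: [0.5581, 0.1522, 0.2258]
eef_rot: [18.2, 89.9, -156.3]
contact_force: [0.5, -0.6, 0.4]
gripper_width: 0.0656
```

Run:
```python
from h import *
s=r.get_state(); print(s["tcp_pos"],s["eef_rot"],s["contact_force"],s["gripper_width"],s["joints"])
from scipy.spatial.transform import Rotation as Ro
print(Ro.from_euler("xyz",s["eef_rot"],degrees=True).as_matrix().round(3))
```

```text
[0.55805291 0.15218611 0.22582527] [  18.23470388   89.92390512 -156.26277042] [ 0.49955463 -0.55566026  0.42150531] 0.06563511142513437 [ 3.46092760e+01  1.15865922e+01 -1.18280925e+01 -1.56318851e-02
 -6.66600452e+01  6.08994522e+01]
[[-0.001  0.096 -0.995]
 [-0.001 -0.995 -0.096]
 [-1.     0.     0.001]]
```

>>> carry_out:
  moves:
    - [0,0,-40,0,0,0,75]
    - [0,0,-80,0,0,0,75]
    - [0,0,-110,0,0,0,75]
    - [0,0,-125,0,0,0,75]
    - [0,0,-133,0,0,0,75]

```text
time_s: 2.1
tcp_pos: [0.5562, 0.1545, 0.0918]
eef_rot: [22.3, 89.8, -151.9]
contact_force: [0.1, 0.4, 0.4]
gripper_width: 0.066
```

>>> carry_out:
  moves:
    - [0,0,-4,0,0,0,75]
    - [0,0,-8,0,0,0,75]
    - [0,0,-11,0,0,0,75]
    - [0,0,-11,0,0,0,75]

```text
time_s: 2.5
tcp_pos: [0.5579, 0.1539, 0.0829]
eef_rot: [-148.0, 90.0, 37.7]
contact_force: [-0.7, 0.3, -0.3]
gripper_width: 0.0658
```

>>> carry_out:
  moves:
    - [0,0,0,0,0,0,60]
    - [0,0,0,0,0,0,50]
    - [0,0,0,0,0,0,35]
    - [0,0,0,0,0,0,30]
    - [0,0,0,0,0,0,30]
  squeeze: 15

```text
time_s: 3.0
tcp_pos: [0.5578, 0.1532, 0.0828]
eef_rot: [83.0, 90.0, -91.3]
contact_force: [0.3, -2.8, 2.5]
gripper_width: 0.0364
```

>>> carry_out:
  moves:
    - [0,0,0,0,0,0,25]
    - [0,0,2,0,0,0,25]
    - [0,0,6,0,0,0,25]
    - [0,0,12,0,0,0,25]
    - [0,0,20,0,0,0,25]
  squeeze: 25

```text
time_s: 3.5
tcp_pos: [0.5574, 0.1531, 0.102]
eef_rot: [30.0, 89.9, -144.4]
contact_force: [3.3, -4.4, -6.3]
gripper_width: 0.0363
```

>>> carry_out:
  moves:
    - [0,0,10,0,0,0,25]
    - [0,0,30,0,0,0,25]
    - [0,0,60,0,0,0,25]
    - [0,0,80,0,0,0,25]
    - [0,0,80,0,0,0,25]

```text
time_s: 4.0
tcp_pos: [0.5592, 0.155, 0.1859]
eef_rot: [-151.7, 89.7, 34.0]
contact_force: [0.7, -0.1, -1.4]
gripper_width: 0.036
```

Run:
```python
from h import *
im=[]
for n,c in(("top",(175,150,325,270)),("scene",(210,60,360,180))):
    g=r.capture(n); cv2.imwrite(f"pics/{n}1.png",g); im.append(cv2.resize(g[c[1]:c[3],c[0]:c[2]],None,fx=2.6,fy=4 if 0 else 2.6))
cv2.imwrite("pics/c.png",np.hstack(im)); s=r.get_state(); print(s["tcp_pos"],s["gripper_width"],s["contact_force"],px("top",s["tcp_pos"]),px("scene",s["tcp_pos"]))
```

```text
[0.55744071 0.15414166 0.18257405] 0.03573867224011441 [-0.25436638 -0.5775501  -2.45956255] [196.59896437 227.66001166] [310.14297237 144.19833544]
```

View pics/c.png

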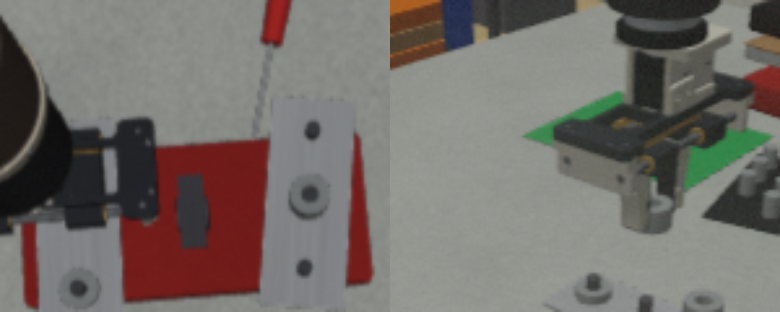

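The crop shows collar_24 held between the fingers, at about (312,143) in the full scene picture. The middle pin of pan_a is bare, and the pan_b pins are free. Next I carry it over to b_near.

>>> carry_out:
  moves:
    - [-8,-40,0,0,0,0,25]
    - [-16,-80,0,0,0,0,25]
    - [-24,-120,0,0,0,0,25]
    - [-32,-160,0,0,0,0,25]
    - [-39,-194,0,0,0,0,25]

```text
time_s: 4.6
tcp_pos: [0.5171, -0.0419, 0.1811]
eef_rot: [-5.8, 89.9, 179.9]
contact_force: [1.4, 0.8, -1.4]
gripper_width: 0.0364
```

>>> carry_out:
  moves:
    - [-3,-17,0,0,0,0,25]
    - [-4.6,-23.3,-10,0,0,0,25]
    - [-4.6,-23.3,-30,0,0,0,25]
    - [-4.6,-23.3,-40,0,0,0,25]
    - [-4.6,-23.3,-40,0,0,0,25]

```text
time_s: 5.1
tcp_pos: [0.5126, -0.0634, 0.1401]
eef_rot: [1.4, 89.7, -172.9]
contact_force: [0.0, -0.2, -1.6]
gripper_width: 0.0361
```

Run:
```python
from h import *
P=[]
for i in range(3):
    s=r.get_state(); P.append(np.r_[s["tcp_pos"]*np.array(1000),s["contact_force"]]); g=r.capture("scene"); t=r.capture("top")
print(np.round(P,1)); cv2.imwrite("pics/scene2.png",g)
cv2.imwrite("pics/d.png",np.hstack([cv2.resize(g[120:250,180:310],(520,520),interpolation=cv2.INTER_CUBIC),cv2.resize(t[180:285,255:325],(280,420))[:,:].copy() if 0 else cv2.resize(t[180:284,255:311],(280,520))]))
```

```text
[[ 5.126e+02 -6.340e+01  1.401e+02  0.000e+00 -2.000e-01 -1.600e+00]
 [ 5.142e+02 -6.320e+01  1.422e+02 -1.000e-01  2.000e-01 -1.900e+00]
 [ 5.147e+02 -6.320e+01  1.430e+02 -4.000e-01 -3.000e-01 -1.800e+00]]
```

View pics/d.png

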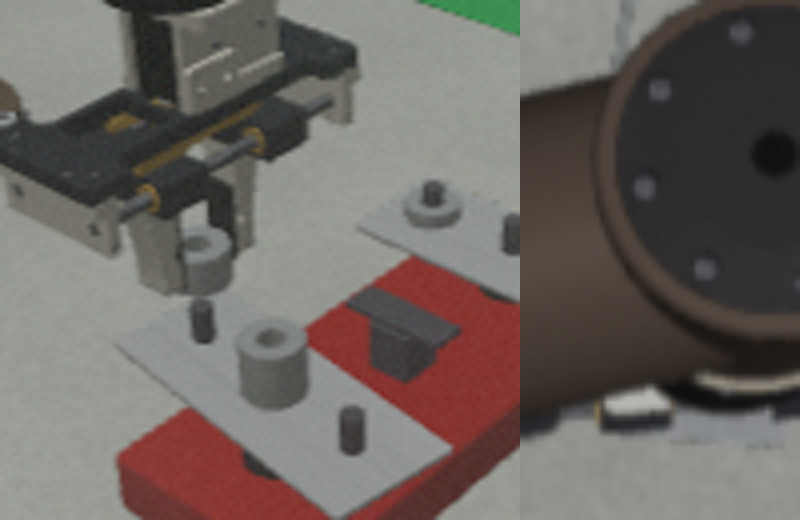

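Run:
```python
from h import *
for x in (.510,.514,.518,.522): print(x,px("scene",[x,-.0633,.159]).round(2),px("scene",[x,-.0633,.119]).round(2))
print(px("scene",[.514,-.0593,.159]).round(2))
S=cv2.imread("pics/scene2.png",0)
print(S[172:200,222:246:1])
```

```text
0.51 [227.5 179.8] [229.01 194.73]
0.514 [228.65 180.5 ] [230.13 195.45]
0.518 [229.81 181.21] [231.25 196.18]
0.522 [230.97 181.92] [232.38 196.91]
[230.08 179.8 ]
[[ 46  49  41  73 120 148 150 153 151 126  47  46  47  46  47  48  62  87
   97  95  97 127 153 148]
 [ 47  47  69 119 151 153 153 153 152 129  49  47  48  45  50  49  72  97
  100  94  97 131 153 152]
 [ 54  67  82 125 153 152 151 152 152 129  61  48  49  49  47  47  70 116
  129 102 101 130 149 149]
 [ 90  83  83 121 149 149 152 153 152 129  60  45  52  44  51  48  66 108
  117  96  95 125 149 146]
 [ 95  87  85 127 150 146 144 138 138 129  93  55  43  48  49  45  64  92
  101  93  92 121 149 150]
 [ 95  87  72 105 133 132 131 131 131 130 124 125 115  86  48  42  62  86
   97  96  92 124 152 152]
 [ 96  94  82 102 132 135 133 124 128 129 130 130 129 128 105  49  53  78
   99  96  93 125 152 152]
 [ 95  94  80  90 110  97  90  94  98 110 123 130 130 132 115  74  52  81
   95  93  97 118 146 151]
 [ 92  91  82  70  86  85  85  88  93  94 112 129 130 130 128 105  60  79
   96  92  92 113 142 151]
 [ 94  90  68  61  75  81 
[... 1193 characters left out ...]
19 114  97  95  92  90  90  87  79  94 108 124 140 142 143 144 144
  149 148 150 149 150 148]
 [138 153 150 149 151 143 118  95 100 114 129 140 140 145 145 144 147 145
  146 151 150 147 149 151]
 [153 155 155 154 146 126  94  84  81  83 100 126 145 144 146 145 146 145
  143 147 151 150 151 153]
 [154 155 150 145 143 116  77  81  76  81  82 118 146 144 143 145 143 143
  144 146 144 142 150 151]
 [147 143 149 144 132  96  74  79  80  74  62 107 145 142 142 139 143 145
  144 144 148 149 148 149]
 [146 145 147 145 137 105  66  63  63  61  59 107 144 142 145 145 144 144
  146 144 145 145 147 143]
 [145 147 147 147 140 104  65  64  57  57  59 106 145 144 144 144 144 144
  141 145 145 145 143 143]]
```

>>> carry_out:
  moves:
    - [-0.5,0,-8,0,0,0,25]
    - [-0.5,0,-13,0,0,0,25]
    - [-0.5,0,-16,0,0,0,25]
    - [-0.5,0,-18,0,0,0,25]
    - [-0.5,0,-20,0,0,0,25]

```text
time_s: 5.9
tcp_pos: [0.5137, -0.0637, 0.1223]
eef_rot: [38.5, 90.0, -135.8]
contact_force: [0.0, -0.9, -1.0]
gripper_width: 0.0362
```

>>> carry_out:
  moves:
    - [0,0,-2,0,0,0,25]
    - [0,0,-4,0,0,0,25]
    - [0,0,-6,0,0,0,25]
    - [0,0,-6,0,0,0,25]
    - [0,0,-6,0,0,0,25]

```text
time_s: 6.4
tcp_pos: [0.5137, -0.0637, 0.1166]
eef_rot: [44.9, 90.0, -129.5]
contact_force: [-0.0, 0.6, -1.6]
gripper_width: 0.0359
```

Run:
```python
from h import *
P=[]
for i in range(4):
    s=r.get_state(); P.append(np.r_[s["tcp_pos"]*np.array(1000),s["contact_force"]]); g=r.capture("scene")
print(np.round(P,1)); cv2.imwrite("pics/scene3.png",g)
cv2.imwrite("pics/e.png",cv2.resize(g[140:260,200:320],(600,600),interpolation=cv2.INTER_CUBIC))
```

```text
[[ 5.137e+02 -6.370e+01  1.166e+02 -0.000e+00  6.000e-01 -1.600e+00]
 [ 5.137e+02 -6.360e+01  1.166e+02  2.000e-01 -1.500e+00 -2.400e+00]
 [ 5.138e+02 -6.360e+01  1.167e+02 -5.000e-01  3.000e-01 -8.000e-01]
 [ 5.138e+02 -6.360e+01  1.167e+02  1.000e+00  0.000e+00 -1.500e+00]]
```

View pics/e.png

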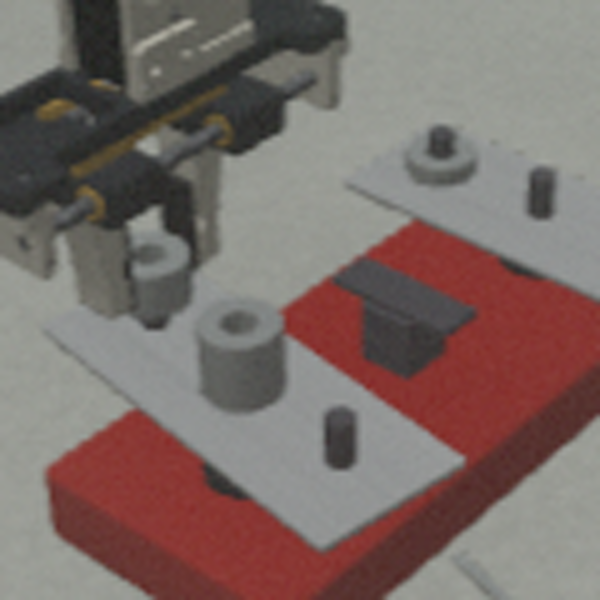

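The collar is about 10 mm down over the b_near pin. The force is still only its weight and the plate hasn't moved, so the pin is in the bore. I keep lowering.

>>> carry_out:
  moves:
    - [0,0,-3,0,0,0,25]
    - [0,0,-6,0,0,0,25]
    - [0,0,-9,0,0,0,25]
    - [0,0,-11,0,0,0,25]
    - [0,0,-12,0,0,0,25]

```text
time_s: 7.1
tcp_pos: [0.5135, -0.0637, 0.1042]
eef_rot: [5.9, 90.0, -168.5]
contact_force: [-0.0, 0.3, -2.7]
gripper_width: 0.0364
```

>>> carry_out:
  moves:
    - [0,0,-1,0,0,0,25]
    - [0,0,-2,0,0,0,25]
    - [0,0,-3,0,0,0,25]
    - [0,0,-4,0,0,0,25]
    - [0,0,-4,0,0,0,25]

```text
time_s: 7.6
tcp_pos: [0.5137, -0.0636, 0.1005]
eef_rot: [108.6, 90.0, -65.7]
contact_force: [0.4, -0.4, -0.8]
gripper_width: 0.0361
```

>>> carry_out:
  moves:
    - [0,0,-2,0,0,0,25]
    - [0,0,-4,0,0,0,25]
    - [0,0,-6,0,0,0,25]
    - [0,0,-7,0,0,0,25]
    - [0,0,-7,0,0,0,25]

```text
time_s: 8.1
tcp_pos: [0.5137, -0.0637, 0.0934]
eef_rot: [128.0, 90.0, -46.4]
contact_force: [0.3, 0.1, 0.5]
gripper_width: 0.0361
```

>>> carry_out:
  moves:
    - [0,0,0,0,0,0,45]
    - [0,0,0,0,0,0,50]
    - [0,0,0,0,0,0,60]
    - [0,0,0,0,0,0,70]
    - [0,0,0,0,0,0,70]

```text
time_s: 8.6
tcp_pos: [0.5137, -0.0636, 0.0936]
eef_rot: [-165.4, 90.0, 20.3]
contact_force: [-0.9, -0.1, -0.4]
gripper_width: 0.0597
```

>>> carry_out:
  moves:
    - [0,0,5,0,0,0,70]
    - [0,0,15,0,0,0,70]
    - [0,0,40,0,0,0,70]
    - [0,0,80,0,0,0,70]
    - [0,0,110,0,0,0,70]

```text
time_s: 9.1
tcp_pos: [0.5141, -0.0638, 0.2066]
eef_rot: [170.7, 89.9, -3.6]
contact_force: [0.6, 0.5, 0.2]
gripper_width: 0.0613
```

>>> carry_out:
  moves:
    - [-10,-40,10,0,0,0,70]
    - [-30,-80,20,0,0,0,70]
    - [-50,-120,20,0,0,0,70]
    - [-70,-160,20,0,0,0,70]
    - [-80,-200,20,0,0,0,70]

```text
time_s: 9.6
tcp_pos: [0.4322, -0.2649, 0.2252]
eef_rot: [165.8, 89.9, -8.5]
contact_force: [1.5, 0.5, 0.2]
gripper_width: 0.0613
```

>>> carry_out:
  moves:
    - [-15,-40,0,0,0,0,70]
    - [-30,-80,0,0,0,0,70]
    - [-45,-120,0,0,0,0,70]
    - [-45,-120,0,0,0,0,70]
    - [-45,-120,0,0,0,0,70]

```text
time_s: 10.1
tcp_pos: [0.388, -0.3845, 0.2241]
eef_rot: [147.7, 90.0, -26.7]
contact_force: [0.6, 0.5, 0.2]
gripper_width: 0.0613
```

Run:
```python
from h import *
g=r.capture("scene"); t=r.capture("top"); cv2.imwrite("pics/scene4.png",g); cv2.imwrite("pics/top4.png",t)
s=r.get_state(); print(s["time_s"],s["tcp_pos"])
a=cv2.resize(g[155:275,200:355],(620,480)); b=np.zeros((600,620,3),np.uint8)
tt=cv2.resize(t[180:285,175:325],None,fx=2.5,fy=2.5)
cv2.imwrite("pics/f.png",np.hstack([cv2.resize(a,(420,325)),cv2.resize(tt,(375,325))]))
```

```text
10.2 [ 0.38877891 -0.38328032  0.22407491]
```

View pics/f.png

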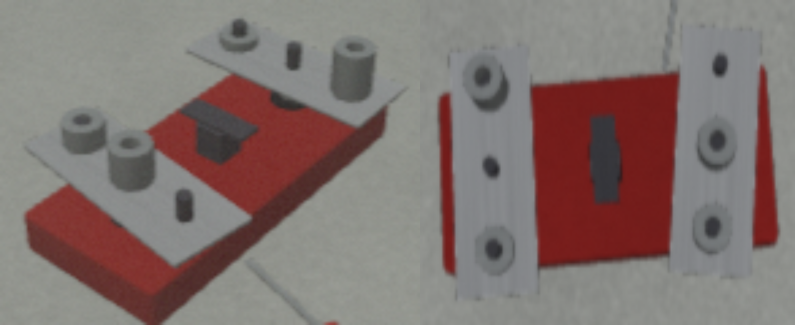

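The picture shows collar_24 on b_near, with its top flush with the pin top. As a check, I measure the platform heights from the two free pins, whose mid-height should be about 97 mm when level.

Run:
```python
from h import *
T=cv2.imread("pics/top4.png",0); S=cv2.imread("pics/scene4.png",0)
F=lambda x,y:(200+x*155/420,155+y*120/325); G=lambda x,y:(175+(x-420)*.4,180+y*105/325)
for k,a,b in(("amid",(293,55),(491,166)),("bfar",(184,205),(720,65)),("b24top",(83,118),(713,227))):
    c,n=blob(T,*G(*b),h=5); c2,n2=blob(S,*F(*a),h=6 if k!="b24top" else 4); print(k,c.round(1),round(n,1),c2.round(1),round(n2,1),(tri(c,c2)*1e3).round(1))
```

```text
amid [203.1 233.5] 29.5 [307.9 175.4] 46.4 [557.6 152.7  95.4]
bfar [294.6 200.7] 29.2 [267.6 230.7] 61.7 [644.1 -69.5  97.5]
b24top [291.5 252.8] 32.3 [229.8 198.9] 19.0 [513.5 -63.4 109.5]
```

```bash
python3 -c "
from plant import r
print(r.close_job())"
```

```text
the job is handed in; nothing more can be done
None
```

I moved collar_24 from the middle pin of pan_a to the near pin of pan_b and handed the job in at about 10 s of the 69 s allowed. That leaves 12 + 48 on pan_a against 24 + 36 on pan_b.

**Level:** by triangulating the free pins, pan_a sits at about 83.4 mm and pan_b at about 85.5 mm. That is about 2 mm apart, against the 6 mm limit.

**Seating:** the top of collar_24 measures 109.5 mm, which puts its underside at about 85.5 mm, fully down on the pin. The other three collars looked seated as before.

**Forces and clearance:** the wrist readings at the end of each move stayed below about 9 N, while the platform loads themselves were not measured. The gripper was clear of everything when I handed in, and I did not touch the bystanders.

**Checks:** none failed. The one loose spot is that both height readings carry an error of 1–2 mm.

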